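# Put the ink knives to soak and wind the timer

### The arm

A 6-joint arm with a two-finger parallel gripper is mounted at the origin on the work surface. World frame = base frame: x ahead of the robot, y to its left, z up, the work surface at z = 0. Lengths are in mm, angles in degrees, forces in N, time in s.
With the tool pointing down it reaches from about 350 to 850 mm from the base axis. Payload 8.1 kg.
Tool frame: the origin (TCP) lies on the centre line of the jaws, within the pads' length; the fingertips stand 19 mm ahead of it and the grasp point (between the pads) is the TCP (r.tip_reach is the z of the fingertips in the tool frame, in mm); z points along the fingers, y is the line along which they close (so a half turn about z gives the same grasp; the last joint's range is limited). The gripper opens to 85 mm and grips with 20 to 120 N. Pads are 22 mm wide; open, the fingers measure 114 mm over their backs; the gripper's body (76 mm by 85 mm) begins 54 mm behind the grasp point. The pads swing forward as they close: fully open they stand 13 mm farther back than shut.
Start: joints at [-72.502, 7.471, 85.268, -0, 87.261, -4.893], TCP at [228.577, -554.759, 250.292] pointing down, gripper open.
Joint ranges: [-169.43, 169.43], [-51.17, 129.36], [1.28, 143.12], [-76.62, 256.62], [0, 156.53], [-152.29, 152.29]. Speed limits (degrees/s): [136.94, 136.94, 159.86, 180, 180, 180].

### API

Orientations are given as [roll, pitch, yaw] about the fixed x, y, z axes, in that order (R = Rz(yaw) Ry(pitch) Rx(roll)).
In Python, from bench import r gives the robot as it stands. The module is installed in compiled form; this text tells all that it offers.
- The arm moves only by the shell command python3 -m handwheel 'ROWS' [FORCE]. ROWS is JSON, a list of rows, each a list of 7 numbers: the shift along the tool's x, y, z in m, then the turn, a rotation vector about the tool's x, y, z in degrees, then the finger opening in m, from 0 to 0.0854. In form: [[tx, ty, tz, ax, ay, az, claw], ...]. A call has 1 to 8 rows; each row shifts and turns the commanded pose from where the row before left it, along the tool's axes as they then stand; what a row does not reach is not made up. A row lasts 1/12 s, in which the tool goes at most 41.7 mm and 7.16 degrees, less where a joint would pass 70% of its speed; a pose out of reach is approached as far as the arm can. A call with a gripper value outside its range is refused whole. The fingers move at their own pace and stop on an object; FORCE is the grip in N (left out, the last holds). Time passes only in rows, so rows that do not move let the fingers close. It gives the time, the measured TCP pose, the force, the opening and the grip force at its end, in the units of the state.
- r.sense(): the state, without advancing time (a new reading comes with each control period).
- r.snapshot(name): name is "scene" or "top" or "wrist"; returns (picture, depth): 384x512x3 uint8, blue, green, red; 384x512 float32, mm along the optical axis (not along the pixel's ray), 0 where there is no reading.
- r.calibration(name): a dict with "vfov" (degrees; the focal length in pixels is half the picture's height over the tangent of half this angle, whatever the lens; pixels are square), "cx", "cy" (the principal point, pixels), "rvec" (rotation vector, rad) and "tvec" (3), from world to camera coordinates, as OpenCV has them; the wrist camera has in their place "tool_from_camera" (4x4, takes a point from camera to tool coordinates, whose origin is the TCP and whose axes are the flange's). Camera axes: x right, y down, z forward; pixel columns grow to the right and rows downward; lengths in mm; the calibration is good to about 2 mm. A picture is of the moment at which its call begins: read the wrist's pose just before it. calibration takes no time and is no camera call.
- r.hand_in(): hands the job in; it is judged then, once.
The state is a dict: "time": time; "joint_pos": joint angles; "qd": joint speeds; "joint_efforts": joint torques, N m; "tool_pos": TCP position; "tcp_rot": TCP orientation; "ft_force": force on the tool from outside, world axes, zero at the start; "wrist_torque": the same for the moment, N m; "finger_gap": finger opening in mm; "grip_force": force on a finger pad.
Only numpy, scipy, OpenCV 4.12 (cv2) and the standard library are available. Lean on these libraries where they do the work, as an engineer would, in place of code of your own. Each camera call takes 0.05 s, during which the arm holds its last target. There are 200 camera calls.

### The job

Wash-up time: lift every ink knife off its hook and stand it, blade down, in the soak caddy of its handle's colour, one knife to a compartment. When all the knives are in, wind the soak timer's red key clockwise until it is fully wound, up to its stop. Leave the caddies standing on the bench and do not knock over the ink can or the ink pot.

Things in the scene. Friction and masses are not known exactly. Their poses are not given: they have to be found in the camera images.
- knife_orange_a: ink knife, orange handle, 150 mm long, 0.11 kg, may be absent; hangs blade down. Origin mid blade's lower edge; z up to the handle, y width, x thickness (hook tip points to -x). Blade 34 wide (y), 4 thick, z 0-65; handle 28 wide (y), 14 thick (x), z 56-148. Slot for the hook through it along x: 14 wide, z 90-118; solid head z 118-148: grip here from above, across y
- knife_orange_b: ink knife, orange handle, 150 mm long, 0.11 kg, may be absent; hangs blade down. Origin mid blade's lower edge; z up to the handle, y width, x thickness (hook tip points to -x). Blade 34 wide (y), 4 thick, z 0-65; handle 28 wide (y), 14 thick (x), z 56-148. Slot for the hook through it along x: 14 wide, z 90-118; solid head z 118-148: grip here from above, across y
- knife_blue_a: ink knife, blue handle, 150 mm long, 0.11 kg, may be absent; hangs blade down. Origin mid blade's lower edge; z up to the handle, y width, x thickness (hook tip points to -x). Blade 34 wide (y), 4 thick, z 0-65; handle 28 wide (y), 14 thick (x), z 56-148. Slot for the hook through it along x: 14 wide, z 90-118; solid head z 118-148: grip here from above, across y
- knife_blue_b: ink knife, blue handle, 150 mm long, 0.11 kg, may be absent; hangs blade down. Origin mid blade's lower edge; z up to the handle, y width, x thickness (hook tip points to -x). Blade 34 wide (y), 4 thick, z 0-65; handle 28 wide (y), 14 thick (x), z 56-148. Slot for the hook through it along x: 14 wide, z 90-118; solid head z 118-148: grip here from above, across y
- knife_green_a: ink knife, green handle, 150 mm long, 0.11 kg, may be absent; hangs blade down. Origin mid blade's lower edge; z up to the handle, y width, x thickness (hook tip points to -x). Blade 34 wide (y), 4 thick, z 0-65; handle 28 wide (y), 14 thick (x), z 56-148. Slot for the hook through it along x: 14 wide, z 90-118; solid head z 118-148: grip here from above, across y
- knife_green_b: ink knife, green handle, 150 mm long, 0.11 kg, may be absent; hangs blade down. Origin mid blade's lower edge; z up to the handle, y width, x thickness (hook tip points to -x). Blade 34 wide (y), 4 thick, z 0-65; handle 28 wide (y), 14 thick (x), z 56-148. Slot for the hook through it along x: 14 wide, z 90-118; solid head z 118-148: grip here from above, across y
- rack: fixed wooden bar on two steel feet with six hooks at y = -212.5 to +212.5 mm, 85 apart, some empty; they point to the rack's -x. Origin on the table under the hanging knives (x about 0, blade edge 60 mm up). Bar face at x = +50, top 189 mm up. To free a knife: raise it 9 to 19 mm (about 14), draw it 45 mm or more to -x, then lift; swung fast it may pivot in the grip
- hook_tip (a point): end of the hook nearest the rack's middle on its -y side; all six alike: a steel rod 8 mm thick, level, its axis 174 mm above the table from the bar to rack x = -20 mm, then turned up by 8 mm; this point, on the rod's axis, is at rack x = -30, 182 mm up (the round end reaches 4 mm further)
- caddy_orange: orange soak caddy, loose open-topped plastic box, 0.7 kg: outside 56 (x) by 144 (y), 80 mm high, walls and floor 4. A wall across the middle parts it into two cells, centres at y = +35 and -35, each 48 (x) by 66 (y) inside, one knife each. Origin: centre of its underside, z up. A knife let go in it leans by up to 25 degrees in x and stays
- caddy_blue: blue soak caddy, loose open-topped plastic box, 0.7 kg: outside 56 (x) by 144 (y), 80 mm high, walls and floor 4. A wall across the middle parts it into two cells, centres at y = +35 and -35, each 48 (x) by 66 (y) inside, one knife each. Origin: centre of its underside, z up. A knife let go in it leans by up to 25 degrees in x and stays
- caddy_green: green soak caddy, loose open-topped plastic box, 0.7 kg: outside 56 (x) by 144 (y), 80 mm high, walls and floor 4. A wall across the middle parts it into two cells, centres at y = +35 and -35, each 48 (x) by 66 (y) inside, one knife each. Origin: centre of its underside, z up. A knife let go in it leans by up to 25 degrees in x and stays
- timer_key (a joint): winged key of the soak timer, rad: 0 run down, 4.2 fully wound at its stop; grows as it is turned clockwise seen from above. A light spring (up to 0.06 N m) is outheld by friction (0.09 N m), so the key stays where it is left. Starts at 0 to 0.6: takes several partial turns with a fresh grip each
- key_top (a point): centre of the top edge of the red winged key, 103 mm above the table; turns with it: x along the wing, y through it, z up. Wing 44 long (x), 10 thick (y), 28 mm tall below this point, white at its +x end, on a 12 mm stem in the middle of the round white timer, 100 mm wide, 60 mm high, fixed to the bench
- ink_can: closed ink can, 90 mm wide, 100 mm high, not part of the job; origin at the centre of its underside
- ink_pot: small closed ink pot, 48 mm wide, 55 mm high, between the timer and the rack, not part of the job; origin at the centre of its underside
Not all that is in view belongs to the job. Of the things that look like the caddy_blue, take the one that is nearest to the robot's base at the start.

How it is judged (in metres and radians):
On the way, in this order (a step that is already met when the one before it is completed fails the run):
1. every knife stands blade down in the caddy of its colour, one to a compartment (x of knife_orange_a in the frame of caddy_orange between -0.028 and 0.028 m and y of knife_orange_a in the frame of caddy_orange between -0.072 and 0.072 m and z of knife_orange_a in the frame of caddy_orange between -0.003 and 0.025 m and x of knife_orange_b in the frame of caddy_orange between -0.028 and 0.028 m and y of knife_orange_b in the frame of caddy_orange between -0.072 and 0.072 m and z of knife_orange_b in the frame of caddy_orange between -0.003 and 0.025 m and x of knife_blue_a in the frame of caddy_blue between -0.028 and 0.028 m and y of knife_blue_a in the frame of caddy_blue between -0.072 and 0.072 m and z of knife_blue_a in the frame of caddy_blue between -0.003 and 0.025 m and x of knife_blue_b in the frame of caddy_blue between -0.028 and 0.028 m and y of knife_blue_b in the frame of caddy_blue between -0.072 and 0.072 m and z of knife_blue_b in the frame of caddy_blue between -0.003 and 0.025 m and x of knife_green_a in the frame of caddy_green between -0.028 and 0.028 m and y of knife_green_a in the frame of caddy_green between -0.072 and 0.072 m and z of knife_green_a in the frame of caddy_green between -0.003 and 0.025 m and x of knife_green_b in the frame of caddy_green between -0.028 and 0.028 m and y of knife_green_b in the frame of caddy_green between -0.072 and 0.072 m and z of knife_green_b in the frame of caddy_green between -0.003 and 0.025 m and ((y of knife_orange_a in the frame of caddy_orange above 0 m and y of knife_orange_b in the frame of caddy_orange below 0 m) or (y of knife_orange_a in the frame of caddy_orange below 0 m and y of knife_orange_b in the frame of caddy_orange above 0 m)) and ((y of knife_blue_a in the frame of caddy_blue above 0 m and y of knife_blue_b in the frame of caddy_blue below 0 m) or (y of knife_blue_a in the frame of caddy_blue below 0 m and y of knife_blue_b in the frame of caddy_blue above 0 m)) and ((y of knife_green_a in the frame of caddy_green above 0 m and y of knife_green_b in the frame of caddy_green below 0 m) or (y of knife_green_a in the frame of caddy_green below 0 m and y of knife_green_b in the frame of caddy_green above 0 m))), for 0.2 s.
2. the timer is fully wound (value of joint timer_key above 3.95 rad), for 0.2 s.
At the end, for the whole second after the job is handed in: every knife present is at rest with its blade's lower edge inside the caddy of its colour, less than 25 mm above the caddy's underside, and two knives of a colour are in its two different compartments; the caddies stand upright (within 0.15 rad); the key is wound beyond 3.95 rad of 4.2 (all of step 1 and linear speed of each of knife_orange_a, knife_orange_b, knife_blue_a, knife_blue_b, knife_green_a, knife_green_b below 0.03 m/s and angle between each of caddy_orange, caddy_blue, caddy_green's own z axis and vertical below 0.15 rad and value of joint timer_key above 3.95 rad); the robot touches nothing.
It fails at once if a caddy is knocked over (angle between any of caddy_orange, caddy_blue, caddy_green's own z axis and vertical above 0.6 rad).
It fails at once if the ink can or the ink pot is knocked over (angle between any of ink_can, ink_pot's own z axis and vertical above 0.6 rad).
Of knife_orange_a, knife_orange_b, knife_blue_a, knife_blue_b, knife_green_a, knife_green_b only 4 to 6 are there at a start; the rules pass over those that are not, and their reading is None.
At some moment in a run one of caddy_orange, caddy_blue, caddy_green may be knocked a few centimetres aside while the robot is not near it.
It also fails if it takes over 210 s, if anything falls off the work surface, if the arm or the gripper's body presses on something with over 40 N, if the wrist force passes 120 N, or if a joint passes its speed limit or range.

## Working session

There is one attempt and no reset: what is moved stays moved. The work goes in short steps, Python scripts to look and compute and a shell command to move; the robot and the scene stay as the last step left them, time stands still between calls to the robot, and variables do not carry over. Pictures are saved under pics/ and viewed, at most 14 in all, crops included, and the job is handed in when it is done.

```bash
mkdir -p pics
cat > h.py <<'E'
import numpy as np, cv2
from bench import r
from scipy.spatial.transform import Rotation as R
def cam(name, s=None):
    c=r.calibration(name); f=192/np.tan(np.radians(c["vfov"])/2)
    K=np.array([[f,0,c["cx"]],[0,f,c["cy"]],[0,0,1]])
    if "rvec" in c:
        Rw=cv2.Rodrigues(np.array(c["rvec"],float))[0]; t=np.array(c["tvec"],float).ravel()
        return K,Rw.T,-Rw.T@t
    T=np.array(c["tool_from_camera"]); 
    Rt=R.from_euler('xyz',s["tcp_rot"],degrees=True).as_matrix()
    return K,Rt@T[:3,:3],Rt@T[:3,3]+np.array(s["tool_pos"])
def cloud(name):
    s=r.sense(); im,d=r.snapshot(name); K,Rc,o=cam(name,s)
    v,u=np.mgrid[:384,:512]
    p=np.stack([(u-K[0,2])/K[0,0]*d,(v-K[1,2])/K[1,1]*d,d],-1)@Rc.T+o
    p[d==0]=np.nan
    return im,d,p
E
python3 - <<'E'
from h import *
print(r.sense())
for n in("scene","top"):
    im,d,p=cloud(n); cv2.imwrite(f"pics/{n}.png",im); np.savez(f"{n}.npz",im=im,d=d,p=p); print(n,cam(n)[2],cam(n)[1][:,2])
print(r.calibration("wrist"), r.calibration("top"))
E
```

```text
{'time': 0.0, 'joint_pos': array([-7.25004681e+01,  7.51567462e+00,  8.53313600e+01, -1.14097925e-03,
        8.72620007e+01, -4.89367743e+00]), 'qd': array([-0.00763137,  0.03590007, -0.01663508,  0.02981384, -0.02896976,
       -0.0622212 ]), 'joint_efforts': array([ 1.43116587e-03, -5.69403899e+01, -5.00546980e+01, -1.14262305e-04,
        1.47597090e-02, -1.10621340e-05]), 'tool_pos': array([ 228.42374209, -554.24056593,  249.21856201]), 'tcp_rot': array([-1.79891265e+02, -8.16604620e-03,  2.23932572e+01]), 'ft_force': array([0.47841579, 0.12409978, 0.11058387]), 'wrist_torque': array([ 0.01057836, -0.02397651,  0.03524706]), 'grip_force': 0.0, 'finger_gap': 85.43685128562477}
scene [ 954.9534737   557.64129367 1076.06421468] [-0.41781972 -0.43889894 -0.79548375]
top [ 264.83872962   41.76372305 1942.76235577] [ 0.11766087  0.00178258 -0.99305224]
{'vfov': 70.80889729710017, 'cx': 258.0553659866951, 'cy': 186.0055513012402, 'tool_from_camera': array([[-8.53120176e-04, -9.64806162e-01, -2.62960724e-01,
         6.72195831e+01],
       [ 9.99998402e-01, -1.23618766e-03,  1.29130560e-03,
         1.45152730e+00],
       [-1.57092840e-03, -2.62959202e-01,  9.64805675e-01,
        -1.22808428e+02],
       [ 0.00000000e+00,  0.00000000e+00,  0.00000000e+00,
         1.00000000e+00]])} {'vfov': 42.27093256451425, 'cx': 258.6533741435551, 'cy': 187.88200861763363, 'rvec': array([ 2.1458611 , -2.172923  ,  0.12473856]), 'tvec': array([  51.35571551,  490.97680151, 1898.02889945])}
```

View pics/scene.png

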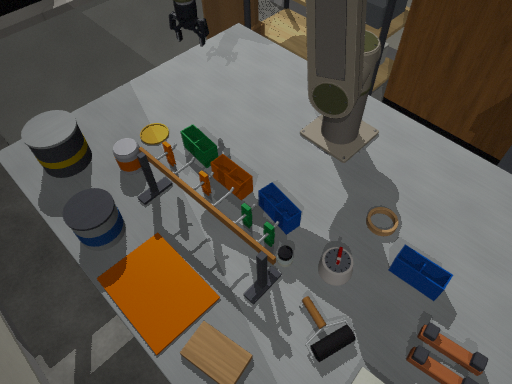

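View pics/top.png

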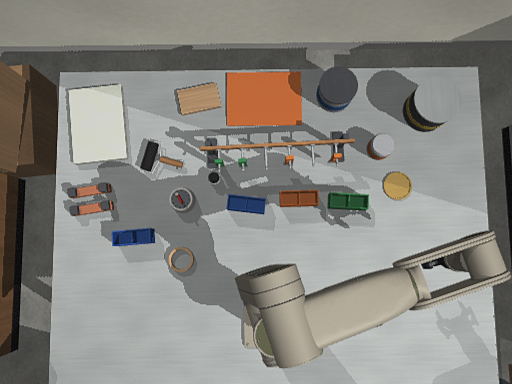

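The scene picture shows four knives: orange at about (169,153) and (205,181), green at (247,214) and (269,233). The caddies are green (200,145), orange (232,176) and blue (280,208), with a far blue decoy at (420,272). The timer is at (337,262), with the key at (339,254). In the top view the rack lies at row ~145, and the caddies are at (247,204), (298,198) and (348,201).

```bash
cat > meas.py <<'E'
from h import *
hsvr={"orange":((4,130,90),(16,255,255)),"blue":((105,130,40),(125,255,255)),"green":((55,110,30),(85,255,255)),"red":((0,150,90),(3,255,255))}
def comps(im,p,col,zlo,zhi,mn=8):
    h=cv2.cvtColor(im,cv2.COLOR_BGR2HSV); m=cv2.inRange(h,*hsvr[col])
    if col=="red": m|=cv2.inRange(h,(172,150,90),(180,255,255))
    z=p[...,2]; m[~((z>zlo)&(z<zhi))]=0
    n,l,st,c=cv2.connectedComponentsWithStats(m)
    return [(l==i,c[i],st[i,4]) for i in range(1,n) if st[i,4]>=mn]
def caddy_rim(p,mask):
    q=p[mask]; q=q[(q[:,2]>70)&(q[:,2]<90)][:,:2].astype(np.float32)
    (c,sz,a)=cv2.minAreaRect(q)
    if sz[0]>sz[1]: a-=90
    return np.round(c,1),np.round(sz,1),round((a+90)%180-90,1)
E
python3 - <<'E'
from meas import *
for n in("scene","top"):
    D=np.load(n+".npz"); im,p=D["im"],D["p"]
    for col in("orange","green","blue"):
        for m,c,a in comps(im,p,col,65,92,20):
            q=p[m]; print(n,col,"rim",c.round(),a,*caddy_rim(p,m))
        for m,c,a in comps(im,p,col,120,235,8):
            q=p[m]; hi=q[q[:,2]>q[:,2].max()-8]; print(n,col,"knife",c.round(),a,q.mean(0).round(),q.min(0).round(),q.max(0).round())
    for m,c,a in comps(im,p,"red",70,115,4):
        q=p[m]; print(n,"red",c,a,q.mean(0).round(1),q.min(0).round(),q.max(0).round())
    z=p[...,2]; b=(z>183)&(z<196)&(p[...,0]>480)&(p[...,0]<800)&(abs(p[...,1])<320)
    l,_,st,ce=(lambda t:(t[1],0,t[2],t[3]))(cv2.connectedComponentsWithStats(b.astype(np.uint8)))
    i=1+st[1:,4].argmax(); q=p[l==i]; f=cv2.minAreaRect(q[:,:2].astype(np.float32)); print("bar",f,q.mean(0))
E
```

```text
scene orange rim [231. 170.] 277 [ 450.1 -105.8] [ 60.2 145.3] 1.3
scene orange knife [168. 153.] 77 [ 590. -229.  175.] [ 580. -246.  133.] [ 594. -219.  210.]
scene orange knife [210. 206.] 608 [632.  13. 188.] [ 616. -298.  182.] [650. 257. 195.]
scene orange knife [204. 182.] 91 [585. -60. 176.] [572. -77. 135.] [589. -49. 211.]
scene green rim [199. 140.] 267 [ 434.7 -294.6] [147.7  58.3] -4.3
scene green knife [247. 215.] 188 [575. 109. 175.] [565.  90. 122.] [581. 119. 210.]
scene green knife [269. 233.] 191 [575. 193. 175.] [563. 177. 120.] [580. 204. 211.]
scene blue rim [279. 203.] 354 [429.6  95.3] [144.5  57.4] -7.4
scene blue rim [100. 234.] 125 [ 885.4 -205.9] [ 34.6 116.8] 71.2
scene blue rim [424. 268.] 553 [308.7 526.4] [ 59.3 142.8] 4.7
scene red [339.96428571 251.71428571] 28 [447.  342.9 103.1] [433. 334.  98.] [462. 353. 106.]
scene red [338.  261.5] 8 [469.4 355.6  93.4] [467. 354.  82.] [473. 358. 101.]
bar ((640.9456787109375, -19.940643310546875), (36.99455261230469, 558.717041015625), 2.3241405487060547) [633.72607114  16.12794296 187.95392456]
top orange ri
[... 208 characters left out ...]
.] [ 592. -224.  220.]
top orange knife [289. 158.] 47 [577. -66. 187.] [574. -80. 127.] [586. -53. 213.]
top green rim [350. 204.] 97 [ 432.9 -294.4] [145.7  51.9] -4.3
top green knife [218. 162.] 45 [569. 188. 190.] [564. 174. 129.] [577. 202. 215.]
top green knife [242. 162.] 40 [569. 103. 187.] [565.  90. 126.] [575. 115. 214.]
top blue rim [247. 208.] 72 [427.6  94. ] [140.9  54. ] -6.3
top blue rim [131. 239.] 122 [308.2 525.5] [ 53.6 146.2] 3.8
top red [179.27777778 198.61111111] 18 [446.4 341.  102.9] [433. 334.  97.] [460. 349. 111.]
bar ((639.1351928710938, -135.90293884277344), (33.121036529541016, 328.66119384765625), 5.397281169891357) [ 639.10262968 -148.70572342  188.36296378]
```

```bash
cat > to.py <<'E'
# usage: to.py x y z [yaw]: shift in tool axes (mm) after turning in place to yaw, from the measured pose
import sys; from h import *
def to(x,y,z,yaw=2.):
    s=r.sense(); e=s["tcp_rot"]; d=np.array([x,y,z])-s["tool_pos"]
    Rn=R.from_euler('xyz',[180,0,yaw],degrees=True); R0=R.from_euler('xyz',e,degrees=True)
    print("turn(tool)",(R0.inv()*Rn).as_rotvec(degrees=True).round(1),"shift mm",Rn.inv().apply(d).round(1),"| pos",s["tool_pos"].round(1),"rot",e.round(1),"gap",round(s["finger_gap"],1),"t",round(s["time"],1))
if __name__=="__main__": to(*map(float,sys.argv[1:]))
E
python3 -m handwheel '[[0,0,-0.017,0,0,6.8,0.085],[0,0,-0.017,0,0,6.8,0.085],[0,0,-0.017,0,0,6.8,0.085]]' 30; python3 to.py 575 -235 300
```

```text
time: 0.35
tool_pos: [228.4, -554.2, 300.8]
tcp_rot: [-179.9, 0.0, 1.7]
ft_force: [-0.6, 0.8, 0.4]
finger_gap: 84.6
grip_force: 0.0
turn(tool) [-0.1  0.  -0.3] shift mm [ 357.5 -306.9    0.8] | pos [ 228.4 -554.2  300.8] rot [-179.9    0.     1.7] gap 84.6 t 0.3
```

```bash
python3 -m handwheel '[[0.028,-0.024,0,0,0,-0.3,0.085],[0.028,-0.024,0,0,0,0,0.085],[0.028,-0.024,0,0,0,0,0.085],[0.028,-0.024,0,0,0,0,0.085],[0.028,-0.024,0,0,0,0,0.085],[0.028,-0.024,0,0,0,0,0.085],[0.028,-0.024,0,0,0,0,0.085]]'; python3 -m handwheel '[[0.028,-0.024,0,0,0,0,0.085],[0.028,-0.024,0,0,0,0,0.085],[0.028,-0.024,0,0,0,0,0.085],[0.028,-0.024,0,0,0,0,0.085],[0.028,-0.024,0,0,0,0,0.085],[0.021,-0.019,0,0,0,0,0.085],[0,0,0,0,0,0,0.085],[0,0,0,0,0,0,0.085]]'
cat > kn.py <<'E'
import sys; from meas import *
# knife tops in the wrist view
im,d,p=cloud("wrist"); cv2.imwrite("pics/"+sys.argv[1]+".png",im)
s=r.sense(); K,Rc,o=cam("wrist",s)
for col in("orange","green"):
    for m,c,a in comps(im,p,col,165,245,80):
        z=p[...,2]; t=m&(z>202)&(z<216)&(p[...,0]<615)
        if t.sum()<20: continue
        ys,xs=np.nonzero(t); n,l,st,cc=cv2.connectedComponentsWithStats(t.astype(np.uint8)); t=l==1+st[1:,4].argmax()
        q=p[t]; f=cv2.minAreaRect(q[:,:2].astype(np.float32)); print(col,c.round(),"top mean",q.mean(0).round(1),"rect",np.round(f[0],1),np.round(f[1],1),round(f[2],1),"zmed",np.median(q[:,2]).round(1))
E
python3 kn.py w1; python3 to.py 585 -235 300
```

```text
time: 0.93
tool_pos: [418.7, -377.6, 300.9]
tcp_rot: [-180.0, 0.0, 2.3]
ft_force: [0.1, -0.7, 0.1]
finger_gap: 85.3
grip_force: 0.0
time: 1.6
tool_pos: [573.8, -232.3, 300.3]
tcp_rot: [-180.0, 0.1, 2.5]
ft_force: [-0.6, -0.0, -0.3]
finger_gap: 84.9
grip_force: 0.0
orange [ 72. 173.] top mean [584.9 -70.6 206.4] rect [584.5 -69.4] [13.2 28.3] 2.7 zmed 206.7
orange [264. 178.] top mean [ 589.4 -238.2  206.8] rect [ 589.  -238.3] [13.2 25.7] 2.7 zmed 207.0
turn(tool) [-0.   0.1  0.4] shift mm [11.9  2.   0.6] | pos [ 573.1 -233.5  300.6] rot [-1.8e+02  1.0e-01  2.4e+00] gap 84.9 t 1.6
```

View pics/w1.png

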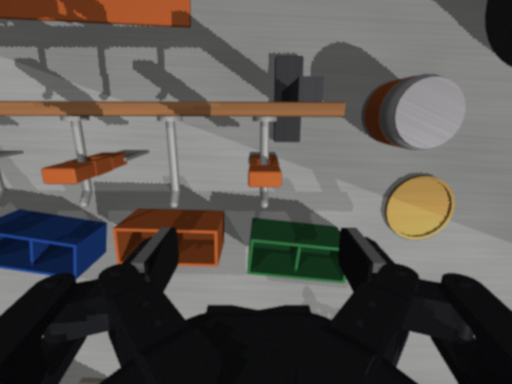

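The wrist view shows the first orange knife's head at (264,170). Its top is at about (589,-238), with the next one at (584,-69). The hooks run toward the caddies below in the picture.

```bash
python3 -m handwheel '[[0.016,0.004,0.017,0,0,0,0.085],[0,0,0.030,0,0,0,0.085],[0,0,0.030,0,0,0,0.085],[0,0,0.020,0,0,0,0.085],[0,0,0.010,0,0,0,0.085],[0,0,0.001,0,0,0,0.085],[0,0,0,0,0,0,0.085]]'; python3 to.py 589 -238 193 2.5
```

```text
time: 2.23
tool_pos: [588.7, -238.0, 193.5]
tcp_rot: [-180.0, 0.0, 2.2]
ft_force: [0.6, 0.4, 1.1]
finger_gap: 84.8
grip_force: 0.0
turn(tool) [-0.   0.  -0.3] shift mm [ 0.3 -0.   0.5] | pos [ 588.7 -238.   193.5] rot [-180.     0.     2.2] gap 84.8 t 2.2
```

```bash
python3 -m handwheel '[[0,0,0,0,0,0,0.02],[0,0,0,0,0,0,0.02],[0,0,0,0,0,0,0.02],[0,0,0,0,0,0,0.02],[0,0,0,0,0,0,0.02],[0,0,0,0,0,0,0.02],[0,0,0,0,0,0,0.02],[0,0,0,0,0,0,0.02]]' 60; python3 -m handwheel '[[0,0,-0.007,0,0,0,0.02],[0,0,-0.007,0,0,0,0.02],[0,0,0,0,0,0,0.02],[0,0,0,0,0,0,0.02]]'
```

```text
time: 2.9
tool_pos: [589.8, -237.5, 194.4]
tcp_rot: [180.0, -0.1, 2.3]
ft_force: [-1.0, -0.5, 6.0]
finger_gap: 26.8
grip_force: 58.7
time: 3.23
tool_pos: [589.6, -237.3, 208.0]
tcp_rot: [180.0, -0.1, 2.3]
ft_force: [-0.2, -0.0, -0.6]
finger_gap: 27.2
grip_force: 59.0
```

```bash
python3 -m handwheel '[[-0.004,0,0,0,0,0,0.02],[-0.008,0,0,0,0,0,0.02],[-0.010,0,0,0,0,0,0.02],[-0.012,0,0,0,0,0,0.02],[-0.012,0,0,0,0,0,0.02],[-0.006,0,0,0,0,0,0.02],[0,0,-0.008,0,0,0,0.02],[0,0,-0.015,0,0,0,0.02]]'; python3 -m handwheel '[[0,0,-0.017,0,0,0,0.02],[0,0,-0.017,0,0,0,0.02],[0,0,-0.009,0,0,0,0.02],[0,0,0,0,0,0,0.02],[0,0,0,0,0,0,0.02]]'
python3 - <<'E'
from meas import *
for n in("top","scene"):
    im,d,p=cloud(n); cv2.imwrite(f"pics/{n}2.png",im)
    for col in("orange","green"):
        for m,c,a in comps(im,p,col,65,92,20): print(n,col,"rim",c.round(),a,*caddy_rim(p,m))
        for m,c,a in comps(im,p,col,100,300,20): print(n,col,"knife",c.round(),a,p[m].min(0).round(),p[m].max(0).round())
cv2.imwrite("pics/scene2c.png",cv2.resize(im[90:290,110:310],None,fx=3,fy=3))
from to import to; to(450,-141,270,2)
E
```

```text
time: 3.9
tool_pos: [535.9, -238.8, 228.6]
tcp_rot: [-179.9, 0.2, 2.3]
ft_force: [0.9, 0.4, -0.9]
finger_gap: 26.9
grip_force: 59.1
time: 4.32
tool_pos: [537.7, -239.5, 273.7]
tcp_rot: [180.0, -0.1, 2.3]
ft_force: [0.6, 0.1, -1.4]
finger_gap: 27.2
grip_force: 59.1
top orange rim [286. 200.] 52 [449.4 -74.9] [56.6 83.1] 2.0
top orange rim [299. 192.] 39 [ 457.1 -108.8] [79.1 38.5] -1.5
top orange knife [272. 144.] 277 [ 619. -232.  161.] [643. 255. 199.]
top orange knife [289. 158.] 50 [573. -80. 129.] [589. -53. 215.]
top green rim [366. 203.] 34 [ 425.3 -361.7] [21.  55.5] 56.4
top green knife [218. 162.] 42 [564. 175. 125.] [576. 202. 213.]
top green knife [242. 161.] 38 [565.  90. 118.] [576. 114. 214.]
scene orange rim [236. 167.] 103 [ 436.2 -106.4] [ 30.2 144. ] 0.2
scene orange rim [230. 179.] 48 [473.7 -83.6] [ 16.2 100.2] 6.6
scene orange knife [177. 130.] 90 [ 528. -252.  194.] [ 541. -220.  289.]
scene orange knife [197. 195.] 478 [ 620. -298.  183.] [650. 215. 193.]
scene orange knife [205. 182.] 99 [573. -78. 136.] [589. -50. 209.]
scene orange knife [268. 253.] 28 [617. 214. 187.] [627. 258. 193.]
scene green rim [200. 140.] 245 [ 435.4 -293.2] [146.2  57.6] -3.8
scene green knife [247. 215.] 190 [565.  91. 117.] [581. 120. 212.]
scene green knife [269. 233.] 188 [563. 177. 119.] [580. 204. 213.]
turn(tool) [-0.1  0.1  0.3] shift mm [ -83.5 -101.     1.9] | pos [ 537.  -239.   271.9] rot [-1.799e+02  1.000e-01  2.300e+00] gap 27.2 t 4.4
```

View pics/scene2c.png

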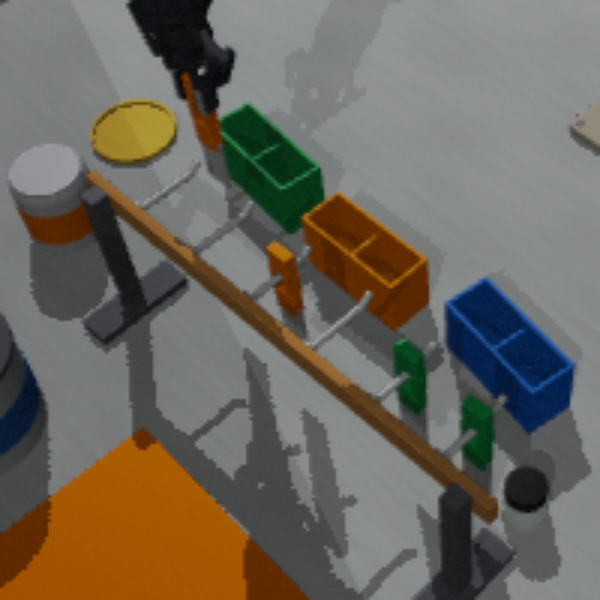

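The first knife hangs straight in the grip, at (205,115) in the crop. All the caddies still stand.

```bash
python3 -m handwheel '[[-0.006,-0.007,0,0,0,0,0.02],[-0.012,-0.015,0,0,0,0,0.02],[-0.015,-0.018,0,0,0,0,0.02],[-0.016,-0.019,0,0,0,0,0.02],[-0.015,-0.018,0,0,0,0,0.02],[-0.013,-0.016,0,0,0,0,0.02],[-0.007,-0.008,0,0,0,0,0.02],[0,0,0,0,0,0,0.02]]'; python3 -m handwheel '[[0,0,0.015,0,0,0,0.02],[0,0,0.025,0,0,0,0.02],[0,0,0.025,0,0,0,0.02],[0,0,0.025,0,0,0,0.02],[0,0,0.015,0,0,0,0.02],[0,0,0,0,0,0,0.02]]'; python3 to.py 450 -141 139
```

```text
time: 5.08
tool_pos: [447.6, -139.8, 272.4]
tcp_rot: [-179.9, 0.1, 2.4]
ft_force: [0.3, 0.1, -0.9]
finger_gap: 26.9
grip_force: 59.2
time: 5.58
tool_pos: [446.6, -140.8, 163.4]
tcp_rot: [-179.8, 0.4, 2.3]
ft_force: [-0.5, 0.3, -2.2]
finger_gap: 27.1
grip_force: 59.2
turn(tool) [-0.2  0.4  0.3] shift mm [ 3.4  0.4 24.4] | pos [ 446.6 -140.8  163.4] rot [-179.8    0.4    2.3] gap 27.1 t 5.6
```

```bash
python3 -m handwheel '[[0.003,0,0.008,0,0,0,0.02],[0,0,0.008,0,0,0,0.02],[0,0,0.005,0,0,0,0.02],[0,0,0.002,0,0,0,0.02],[0,0,0,0,0,0,0.02]]'; python3 -m handwheel '[[0,0,0,0,0,0,0.032],[0,0,0,0,0,0,0.040],[0,0,0,0,0,0,0.045],[0,0,0,0,0,0,0.045],[0,0,-0.020,0,0,0,0.045],[0,0,-0.030,0,0,0,0.045],[0,0,-0.035,0,0,0,0.045],[0,0,-0.035,0,0,0,0.06]]';  python3 -m handwheel '[[0,0,-0.030,0,0,0,0.085],[0,0,-0.01,0,0,0,0.085],[0,0,0,0,0,0,0.085]]'; python3 to.py 584 -69 300 2.5
```

```text
time: 6.0
tool_pos: [452.3, -141.6, 145.1]
tcp_rot: [-180.0, 0.0, 2.3]
ft_force: [0.6, -0.0, -0.8]
finger_gap: 27.2
grip_force: 59.2
time: 6.67
tool_pos: [451.8, -141.4, 266.4]
tcp_rot: [-180.0, 0.1, 2.3]
ft_force: [0.2, -1.1, 0.6]
finger_gap: 56.0
grip_force: 0.0
time: 6.92
tool_pos: [453.9, -142.3, 309.5]
tcp_rot: [179.8, -0.4, 2.3]
ft_force: [0.1, -0.5, 0.4]
finger_gap: 84.9
grip_force: 0.0
turn(tool) [ 0.2 -0.4 -0.2] shift mm [133.1 -67.6   9.5] | pos [ 453.9 -142.3  309.5] rot [179.8  -0.4   2.3] gap 84.9 t 6.9
```

```bash
python3 -m handwheel '[[0.020,-0.010,0.002,0,0,0,0.085],[0.030,-0.015,0.002,0,0,0,0.085],[0.030,-0.015,0.002,0,0,0,0.085],[0.030,-0.015,0.002,0,0,0,0.085],[0.023,-0.013,0,0,0,0,0.085],[0,0,0,0,0,0,0.085],[0,0,0,0,0,0,0.085]]'; python3 kn.py w2
python3 - <<'E'
from h import *
im,d,p=cloud("scene"); cv2.imwrite("pics/s3.png",np.hstack([cv2.resize(im[110:230,150:290],None,fx=2.8,fy=2.8),cv2.resize(cv2.imread("pics/w2.png")[0:384],(392,336))]))
E
python3 to.py 584 -69 193 2.5
```

```text
time: 7.5
tool_pos: [582.3, -67.3, 294.2]
tcp_rot: [-179.9, 0.3, 2.4]
ft_force: [-0.1, -1.4, 0.3]
finger_gap: 85.1
grip_force: 0.0
orange [258. 195.] top mean [584.9 -68.5 206.8] rect [584.4 -68.5] [13.3 26.3] 2.3 zmed 207.0
green [ 65. 191.] top mean [577.4  99.  206.4] rect [577.  100.4] [12.3 27.7] 2.9 zmed 206.7
turn(tool) [-0.   0.1 -0.2] shift mm [  2.3   0.6 102.7] | pos [581.7 -68.5 295.7] rot [-1.8e+02  1.0e-01  2.3e+00] gap 85.1 t 7.6
```

View pics/s3.png

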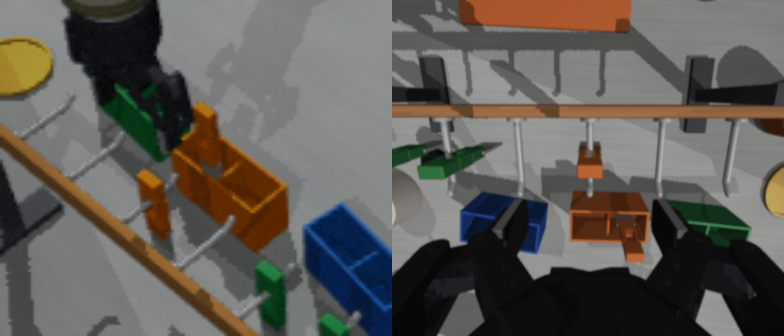

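Knife 1 stands in the orange caddy's right-hand cell, at (630,240) in the right panel. Knife 2 is at (590,160).

```bash
python3 -m handwheel '[[0.003,0.001,0.015,0,0,0,0.085],[0,0,0.030,0,0,0,0.085],[0,0,0.030,0,0,0,0.085],[0,0,0.018,0,0,0,0.085],[0,0,0.009,0,0,0,0.085],[0,0,0,0,0,0,0.085],[0,0,0,0,0,0,0.02],[0,0,0,0,0,0,0.02]]'; python3 -m handwheel '[[0,0,0,0,0,0,0.02],[0,0,0,0,0,0,0.02],[0,0,0,0,0,0,0.02],[0,0,0,0,0,0,0.02],[0,0,0,0,0,0,0.02],[0,0,0,0,0,0,0.02]]'; python3 to.py 584.5 -68.5 207
```

```text
time: 8.27
tool_pos: [586.4, -69.8, 197.5]
tcp_rot: [180.0, -0.2, 2.3]
ft_force: [0.2, -0.9, -0.6]
finger_gap: 63.2
grip_force: 0.0
time: 8.77
tool_pos: [586.5, -69.2, 196.9]
tcp_rot: [180.0, -0.1, 2.3]
ft_force: [0.7, 0.6, 6.7]
finger_gap: 26.9
grip_force: 59.1
turn(tool) [ 0.  -0.1  0.3] shift mm [ -2.   -0.8 -10.1] | pos [586.5 -69.2 196.9] rot [ 1.8e+02 -1.0e-01  2.3e+00] gap 26.9 t 8.8
```

```bash
python3 -m handwheel '[[0,0,-0.007,0,0,0,0.02],[0,0,-0.007,0,0,0,0.02],[0,0,0,0,0,0,0.02],[-0.004,0,0,0,0,0,0.02],[-0.008,0,0,0,0,0,0.02],[-0.012,0,0,0,0,0,0.02],[-0.014,0,0,0,0,0,0.02],[-0.012,0,0,0,0,0,0.02]]';python3 -m handwheel '[[-0.004,0,0,0,0,0,0.02],[0,0,-0.010,0,0,0,0.02],[0,0,-0.017,0,0,0,0.02],[0,0,-0.017,0,0,0,0.02],[0,0,-0.014,0,0,0,0.02],[0,0,0,0,0,0,0.02],[0,0,0,0,0,0,0.02]]'
python3 - <<'E'
from meas import *
im,d,p=cloud("scene")
for col in("orange","green"):
        for m,c,a in comps(im,p,col,65,92,20): print(col,"rim",c.round(),a,*caddy_rim(p,m))
        for m,c,a in comps(im,p,col,100,300,20): print(col,"knife",c.round(),a,p[m].min(0).round(),p[m].max(0).round())
from to import to; to(450,-71,270,2)
E
```

```text
time: 9.43
tool_pos: [533.9, -71.2, 208.5]
tcp_rot: [-180.0, 0.1, 2.3]
ft_force: [-0.1, -1.1, -0.4]
finger_gap: 26.8
grip_force: 59.0
time: 10.02
tool_pos: [532.5, -71.6, 268.5]
tcp_rot: [180.0, -0.1, 2.3]
ft_force: [-0.6, -0.4, -2.0]
finger_gap: 27.4
grip_force: 59.1
orange rim [242. 171.] 38 [423.5 -78.6] [ 4.  66.7] 0.1
orange rim [234. 182.] 40 [471.9 -68.9] [16.9 70.6] 5.7
orange knife [214. 159.] 112 [518. -85. 187.] [536. -55. 281.]
orange knife [203. 200.] 538 [ 619. -300.  183.] [650. 224. 193.]
green rim [192. 140.] 150 [ 453.2 -299.6] [151.2  49.2] -18.4
green knife [247. 215.] 189 [565.  89. 120.] [581. 119. 211.]
green knife [269. 233.] 189 [564. 177. 119.] [580. 204. 211.]
turn(tool) [ 0.  -0.   0.3] shift mm [-81.8  -3.3  -2.8] | pos [531.9 -71.4 267.2] rot [180.   -0.    2.3] gap 26.9 t 10.1
```

```bash
python3 -m handwheel '[[-0.006,-0.003,0,0,0,0,0.02],[-0.012,0,0,0,0,0,0.02],[-0.016,0,0,0,0,0,0.02],[-0.017,0,0,0,0,0,0.02],[-0.015,0,0,0,0,0,0.02],[-0.010,0,0,0,0,0,0.02],[-0.005,0,0,0,0,0,0.02],[0,0,0,0,0,0,0.02]]'; python3 -m handwheel '[[0,0,0.015,0,0,0,0.02],[0,0,0.025,0,0,0,0.02],[0,0,0.025,0,0,0,0.02],[0,0,0.025,0,0,0,0.02],[0,0,0.015,0,0,0,0.02],[0,0,0.010,0,0,0,0.02],[0,0,0.005,0,0,0,0.02],[0,0,0,0,0,0,0.02]]'; python3 to.py 450 -71 142
```

```text
time: 10.73
tool_pos: [449.4, -71.4, 266.5]
tcp_rot: [-180.0, 0.1, 2.3]
ft_force: [0.6, -0.1, -0.8]
finger_gap: 27.2
grip_force: 59.1
time: 11.4
tool_pos: [450.2, -71.4, 146.2]
tcp_rot: [-180.0, 0.1, 2.3]
ft_force: [-0.2, -0.7, -0.5]
finger_gap: 27.1
grip_force: 59.1
turn(tool) [-0.   0.1  0.3] shift mm [-0.1 -0.4  4.2] | pos [450.2 -71.4 146.2] rot [-1.8e+02  1.0e-01  2.3e+00] gap 27.1 t 11.4
```

Release, rise, then on to the first green knife near (577,100).

```bash
python3 -m handwheel '[[0,0,0.003,0,0,0,0.02],[0,0,0,0,0,0,0.032],[0,0,0,0,0,0,0.040],[0,0,0,0,0,0,0.045],[0,0,0,0,0,0,0.045],[0,0,-0.020,0,0,0,0.045],[0,0,-0.030,0,0,0,0.045],[0,0,-0.035,0,0,0,0.045]]';  python3 -m handwheel '[[0,0,-0.035,0,0,0,0.085],[0,0,-0.03,0,0,0,0.085],[0.018,-0.023,-0.005,0,0,0,0.085],[0.025,-0.033,0,0,0,0,0.085],[0.025,-0.033,0,0,0,0,0.085],[0.025,-0.033,0,0,0,0,0.085],[0.025,-0.033,0,0,0,0,0.085],[0.013,-0.017,0,0,0,0,0.085]]';python3 -m handwheel '[[0,0,0,0,0,0,0.085],[0,0,0,0,0,0,0.085]]'; python3 kn.py w3;  python3 to.py 577 100 194 2.5
python3 - <<'E'
from meas import *
im,d,p=cloud("scene"); cv2.imwrite("pics/s4.png",cv2.resize(im[110:230,150:290],None,fx=4,fy=4))
for col in("orange","green"):
        for m,c,a in comps(im,p,col,65,92,20): print(col,"rim",c.round(),a,*caddy_rim(p,m))
        for m,c,a in comps(im,p,col,100,180,20): print(col,"knife",c.round(),a,p[m].min(0).round(),p[m].max(0).round())
E
```

```text
time: 12.07
tool_pos: [449.2, -71.3, 228.7]
tcp_rot: [-179.9, 0.2, 2.3]
ft_force: [0.7, -1.2, 0.1]
finger_gap: 44.6
grip_force: 0.0
time: 12.73
tool_pos: [576.1, 109.2, 299.3]
tcp_rot: [-179.9, -0.1, 2.4]
ft_force: [0.9, 0.3, -0.2]
finger_gap: 85.2
grip_force: 0.0
time: 12.9
tool_pos: [574.8, 106.5, 299.0]
tcp_rot: [180.0, 0.0, 2.4]
ft_force: [0.1, -0.9, -0.3]
finger_gap: 84.8
grip_force: 0.0
green [168. 187.] top mean [576.3 184.7 206.6] rect [575.7 185.5] [12.5 26.9] 0.3 zmed 206.9
green [263. 191.] top mean [576.9 101.2 206.9] rect [576.4 101.1] [13.  25.1] 2.4 zmed 207.0
turn(tool) [ 0.   0.  -0.2] shift mm [  2.3   5.6 105.2] | pos [574.5 105.5 299.2] rot [180.    0.    2.3] gap 84.8 t 12.9
orange rim [220. 171.] 42 [ 476.4 -132.5] [ 4.4 80.7] 1.7
orange rim [239. 177.] 26 [451.1 -62.6] [10.2 18.6] 26.6
orange rim [239. 183.] 34 [471.4 -45. ] [24.9 46.5] 36.7
green rim [198. 140.] 270 [ 435.3 -294.1] [147.7  57. ] -3.8
green knife [248. 221.] 89 [566.  94. 119.] [580. 119. 180.]
green knife [270. 239.] 88 [564. 179. 120.] [579. 204. 180.]
```

View pics/s4.png

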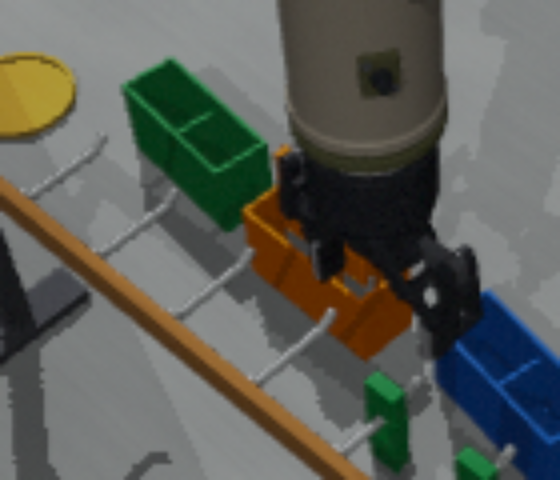

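Both blades can be seen in the orange caddy, at about (300,240) and (360,285). Next is the green knife at (577,101).

```bash
python3 -m handwheel '[[0.002,0.0045,0.017,0,0,0,0.085],[0,0,0.030,0,0,0,0.085],[0,0,0.030,0,0,0,0.085],[0,0,0.018,0,0,0,0.085],[0,0,0.010,0,0,0,0.085],[0,0,0,0,0,0,0.085],[0,0,0,0,0,0,0.02],[0,0,0,0,0,0,0.02]]'; python3 -m handwheel '[[0,0,0,0,0,0,0.02],[0,0,0,0,0,0,0.02],[0,0,0,0,0,0,0.02],[0,0,0,0,0,0,0.02],[0,0,0,0,0,0,0.02],[0,0,0,0,0,0,0.02]]'; python3 to.py 577 101 208
```

```text
time: 13.67
tool_pos: [577.8, 100.7, 196.6]
tcp_rot: [-180.0, -0.2, 2.3]
ft_force: [0.4, -0.6, -0.4]
finger_gap: 63.5
grip_force: 0.0
time: 14.17
tool_pos: [577.6, 101.2, 195.9]
tcp_rot: [-180.0, -0.1, 2.3]
ft_force: [-0.8, 0.6, 6.8]
finger_gap: 27.5
grip_force: 58.6
turn(tool) [-0.  -0.1  0.3] shift mm [ -0.6   0.1 -12.1] | pos [577.6 101.2 195.9] rot [-1.8e+02 -1.0e-01  2.3e+00] gap 27.5 t 14.2
```

```bash
python3 -m handwheel '[[0,0,-0.007,0,0,0,0.02],[0,0,-0.007,0,0,0,0.02],[0,0,0,0,0,0,0.02],[-0.004,0,0,0,0,0,0.02],[-0.008,0,0,0,0,0,0.02],[-0.012,0,0,0,0,0,0.02],[-0.014,0,0,0,0,0,0.02],[-0.012,0,0,0,0,0,0.02]]';python3 -m handwheel '[[-0.004,0,0,0,0,0,0.02],[0,0,-0.010,0,0,0,0.02],[0,0,-0.020,0,0,0,0.02],[0,0,-0.025,0,0,0,0.02],[0,0,-0.025,0,0,0,0.02],[0,0,-0.025,0,0,0,0.02],[0,0,-0.015,0,0,0,0.02],[0,0,0,0,0,0,0.02]]'
python3 to.py 432.5 -329 330
```

```text
time: 14.83
tool_pos: [525.1, 98.9, 207.5]
tcp_rot: [180.0, 0.1, 2.3]
ft_force: [-0.3, -0.8, -0.7]
finger_gap: 27.2
grip_force: 59.0
time: 15.5
tool_pos: [524.8, 99.0, 333.8]
tcp_rot: [-180.0, -0.5, 2.3]
ft_force: [1.0, -0.8, -0.4]
finger_gap: 27.2
grip_force: 59.0
turn(tool) [-0.  -0.5  0.3] shift mm [-107.2  424.5    3.8] | pos [524.8  99.  333.8] rot [-180.    -0.5    2.3] gap 27.2 t 15.5
```

```bash
python3 -m handwheel '[[-0.002,0.008,0,0,0,0,0.02],[-0.004,0.016,0,0,0,0,0.02],[-0.006,0.024,0,0,0,0,0.02],[-0.007,0.028,0,0,0,0,0.02],[-0.007,0.028,0,0,0,0,0.02],[-0.007,0.028,0,0,0,0,0.02],[-0.007,0.028,0,0,0,0,0.02],[-0.007,0.028,0,0,0,0,0.02]]'; python3 -m handwheel '[[-0.007,0.028,0,0,0,0,0.02],[-0.007,0.028,0,0,0,0,0.02],[-0.007,0.028,0,0,0,0,0.02],[-0.007,0.028,0,0,0,0,0.02],[-0.007,0.028,0,0,0,0,0.02],[-0.007,0.028,0,0,0,0,0.02],[-0.006,0.024,0,0,0,0,0.02],[-0.005,0.020,0,0,0,0,0.02]]'; python3 -m handwheel '[[-0.004,0.016,0,0,0,0,0.02],[-0.003,0.010,0,0,0,0,0.02],[0,0,0,0,0,0,0.02],[0,0,0,0,0,0,0.02]]'
python3 to.py 432.5 -329 144
python3 - <<'E'
from meas import *
for n in ("top","scene","wrist"):
    im,d,p=cloud(n)
    for col in("orange","green"):
        for m,c,a in comps(im,p,col,65,92,20): print(n,col,"rim",c.round(),a,*caddy_rim(p,m))
        for m,c,a in comps(im,p,col,95,400,20): print(n,col,"knife",c.round(),a,p[m].min(0).round(),p[m].max(0).round())
    if n=="scene": cv2.imwrite("pics/s5.png",cv2.resize(im[90:230,130:310],None,fx=4,fy=4))
E
```

```text
time: 16.17
tool_pos: [482.0, -92.4, 326.1]
tcp_rot: [-180.0, 0.2, 2.3]
ft_force: [-0.2, -1.2, 0.3]
finger_gap: 26.7
grip_force: 59.1
time: 16.83
tool_pos: [437.1, -306.6, 325.9]
tcp_rot: [-179.9, 0.2, 2.2]
ft_force: [0.3, 0.1, -1.5]
finger_gap: 26.8
grip_force: 59.1
time: 17.17
tool_pos: [432.4, -330.9, 327.0]
tcp_rot: [-179.9, 0.1, 2.2]
ft_force: [-0.8, 0.6, -0.9]
finger_gap: 27.2
grip_force: 59.2
turn(tool) [-0.1  0.1  0.2] shift mm [  0.2  -1.9 183. ] | pos [ 432.4 -330.9  327. ] rot [-1.799e+02  1.000e-01  2.200e+00] gap 27.2 t 17.2
top orange rim [300. 199.] 118 [ 449.1 -106.8] [ 55.8 144.8] 0.8
top orange knife [292. 143.] 304 [ 617. -297.  158.] [647. 204. 201.]
top orange knife [290. 196.] 42 [439. -83.  96.] [454. -56. 157.]
top orange knife [310. 196.] 36 [ 441. -153.   97.] [ 453. -126.  157.]
top green rim [334. 202.] 39 [ 435.8 -249.4] [55.3 49.8] -4.6
top green rim [365. 205.] 29 [ 412.6 -353.5] [21.9 47. ] 39.5
top green knife [218. 162.] 43 [564. 174. 132.] [576. 202. 216.]
scene orange rim [223. 165.] 29 [ 453.8 -140.3] [ 4.3 29.5] 3.9
scene orange rim [230. 177.] 1
[... 357 characters left out ...]
1] [146.9  59. ] -3.8
scene green knife [183.  85.] 128 [ 421. -344.  249.] [ 443. -310.  361.]
scene green knife [269. 233.] 191 [564. 177. 117.] [580. 204. 212.]
wrist orange rim [347.  31.] 21 [0. 0.] [0. 0.] 0.0
wrist orange rim [107. 141.] 1073 [ 452.7 -109.5] [ 55.  145.5] 0.8
wrist orange rim [ 78. 143.] 78 [449.9 -87.3] [12.1  2.4] -82.4
wrist orange rim [130. 144.] 85 [ 451.7 -156.5] [13.8  2.5] -89.7
wrist orange knife [ 43. 149.] 676 [442. -89.  95.] [456. -59. 153.]
wrist orange knife [100. 149.] 603 [ 445. -158.   95.] [ 459. -129.  153.]
wrist green rim [230. 156.] 1095 [ 438.9 -297.3] [141.6  54.6] -4.0
wrist green knife [258. 240.] 3913 [ 424. -345.  250.] [ 439. -318.  342.]
```

View pics/s5.png

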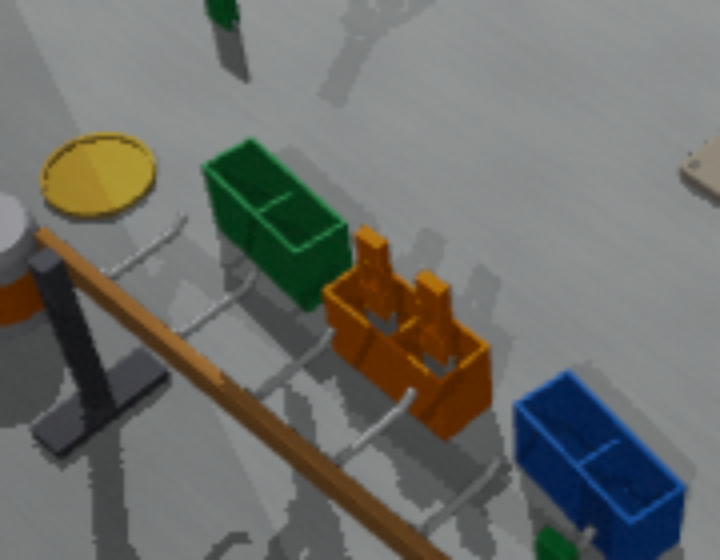

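Both orange knives stand upright in the two cells, at (370,260) and (433,300). The green caddy is clear below the held knife.

```bash
python3 -m handwheel '[[0.003,0,0.015,0,0,0,0.02],[0,0,0.025,0,0,0,0.02],[0,0,0.030,0,0,0,0.02],[0,0,0.030,0,0,0,0.02],[0,0,0.030,0,0,0,0.02],[0,0,0.020,0,0,0,0.02],[0,0,0.015,0,0,0,0.02],[0,0,0,0,0,0,0.02]]'; python3 -m handwheel '[[0,0,0.010,0,0,0,0.02],[0,0,0.005,0,0,0,0.02],[0,0,0,0,0,0,0.02]]'; python3 to.py 436 -331 144
```

```text
time: 17.98
tool_pos: [434.4, -328.2, 159.1]
tcp_rot: [-179.7, 0.3, 2.4]
ft_force: [-0.1, -0.2, -1.3]
finger_gap: 27.2
grip_force: 59.2
time: 18.23
tool_pos: [436.1, -330.6, 148.1]
tcp_rot: [-180.0, 0.0, 2.3]
ft_force: [-0.8, 0.2, -1.3]
finger_gap: 26.7
grip_force: 59.2
turn(tool) [-0.   0.   0.3] shift mm [-0.1  0.4  4.1] | pos [ 436.1 -330.6  148.1] rot [-180.     0.     2.3] gap 26.7 t 18.2
```

```bash
python3 -m handwheel '[[0,0,0.004,0,0,0,0.02],[0,0,0,0,0,0,0.032],[0,0,0,0,0,0,0.040],[0,0,0,0,0,0,0.045],[0,0,0,0,0,0,0.045],[0,0,-0.020,0,0,0,0.045],[0,0,-0.030,0,0,0,0.045],[0,0,-0.035,0,0,0,0.045]]';  python3 -m handwheel '[[0,0,-0.035,0,0,0,0.085],[0,0,-0.035,0,0,0,0.085],[0.004,-0.015,0,0,0,0,0.085],[0.008,-0.030,0,0,0,0,0.085],[0.010,-0.035,0,0,0,0,0.085],[0.010,-0.035,0,0,0,0,0.085],[0.010,-0.035,0,0,0,0,0.085],[0.010,-0.035,0,0,0,0,0.085]]';python3 -m handwheel '[[0.010,-0.035,0,0,0,0,0.085],[0.010,-0.035,0,0,0,0,0.085],[0.010,-0.035,0,0,0,0,0.085],[0.010,-0.035,0,0,0,0,0.085],[0.010,-0.035,0,0,0,0,0.085],[0.010,-0.035,0,0,0,0,0.085],[0.010,-0.030,0,0,0,0,0.085],[0.010,-0.025,0,0,0,0,0.085]]'
python3 to.py 576 185 300
python3 - <<'E'
from meas import *
im,d,p=cloud("scene")
for col in("orange","green"):
    for m,c,a in comps(im,p,col,95,400,20): print(col,"knife",c.round(),a,p[m].min(0).round(),p[m].max(0).round())
E
```

```text
time: 18.9
tool_pos: [434.8, -330.0, 228.2]
tcp_rot: [-179.8, 0.2, 2.3]
ft_force: [-0.9, -0.4, 0.2]
finger_gap: 44.6
grip_force: 0.0
time: 19.57
tool_pos: [480.6, -142.5, 299.8]
tcp_rot: [180.0, -0.1, 2.3]
ft_force: [1.8, -0.0, -0.2]
finger_gap: 85.3
grip_force: 0.0
time: 20.23
tool_pos: [550.0, 126.5, 299.7]
tcp_rot: [-180.0, -0.0, 2.4]
ft_force: [0.9, -0.8, -0.1]
finger_gap: 85.1
grip_force: 0.0
turn(tool) [-0.  -0.   0.4] shift mm [ 28.1 -57.6  -0.3] | pos [550.  126.5 299.7] rot [-180.    -0.     2.4] gap 85.1 t 20.2
orange knife [207. 203.] 565 [ 616. -300.  183.] [649. 257. 193.]
orange knife [223. 156.] 79 [ 444. -154.   95.] [ 457. -123.  152.]
orange knife [236. 168.] 25 [440. -85.  95.] [454. -63. 136.]
green knife [191. 124.] 96 [ 425. -342.   95.] [ 440. -313.  153.]
green knife [269. 233.] 192 [564. 177. 119.] [580. 204. 211.]
```

```bash
python3 -m handwheel '[[0.014,-0.025,0,0,0,0,0.085],[0.010,-0.025,0,0,0,0,0.085],[0.003,-0.005,0,0,0,0,0.085],[0,0,0,0,0,0,0.085],[0,0,0,0,0,0,0.085]]'; python3 kn.py w4; python3 to.py 576 185 194 2.5
```

```text
time: 20.7
tool_pos: [574.5, 179.7, 299.2]
tcp_rot: [180.0, 0.0, 2.3]
ft_force: [0.5, -0.4, -0.3]
finger_gap: 84.7
grip_force: 0.0
green [248. 191.] top mean [576.  186.8 206.8] rect [575.5 186.9] [12.7 27. ] 2.8 zmed 207.0
turn(tool) [ 0.   0.  -0.2] shift mm [  1.8  -5.7 105.3] | pos [574.5 179.2 299.3] rot [180.    0.    2.3] gap 85.0 t 20.8
```

```bash
python3 -m handwheel '[[0.001,-0.0075,0.017,0,0,0,0.085],[0,0,0.030,0,0,0,0.085],[0,0,0.030,0,0,0,0.085],[0,0,0.018,0,0,0,0.085],[0,0,0.010,0,0,0,0.085],[0,0,0,0,0,0,0.085],[0,0,0,0,0,0,0.02],[0,0,0,0,0,0,0.02]]'; python3 -m handwheel '[[0,0,0,0,0,0,0.02],[0,0,0,0,0,0,0.02],[0,0,0,0,0,0,0.02],[0,0,0,0,0,0,0.02],[0,0,0,0,0,0,0.02],[0,0,0,0,0,0,0.02]]'; python3 -m handwheel '[[0,0,-0.007,0,0,0,0.02],[0,0,-0.007,0,0,0,0.02],[0,0,0,0,0,0,0.02]]'
```

```text
time: 21.42
tool_pos: [576.4, 187.3, 196.6]
tcp_rot: [-180.0, -0.2, 2.3]
ft_force: [0.6, -0.0, 0.0]
finger_gap: 63.7
grip_force: 0.0
time: 21.92
tool_pos: [576.0, 187.6, 195.8]
tcp_rot: [-180.0, -0.1, 2.3]
ft_force: [-1.5, -1.0, 6.9]
finger_gap: 27.4
grip_force: 58.7
time: 22.17
tool_pos: [576.0, 187.8, 210.2]
tcp_rot: [-180.0, -0.1, 2.3]
ft_force: [1.1, 0.3, -0.9]
finger_gap: 26.8
grip_force: 59.0
```

```bash
python3 -m handwheel '[[-0.004,0,0,0,0,0,0.02],[-0.008,0,0,0,0,0,0.02],[-0.012,0,0,0,0,0,0.02],[-0.014,0,0,0,0,0,0.02],[-0.012,0,0,0,0,0,0.02],[-0.004,0,0,0,0,0,0.02],[0,0,-0.010,0,0,0,0.02],[0,0,-0.020,0,0,0,0.02]]';python3 -m handwheel '[[0,0,-0.025,0,0,0,0.02],[0,0,-0.025,0,0,0,0.02],[0,0,-0.025,0,0,0,0.02],[0,0,-0.015,0,0,0,0.02],[0,0,0,0,0,0,0.02],[-0.002,0.008,0,0,0,0,0.02],[-0.004,0.016,0,0,0,0,0.02],[-0.006,0.024,0,0,0,0,0.02]]'; python3 -m handwheel '[[-0.007,0.028,0,0,0,0,0.02],[-0.007,0.028,0,0,0,0,0.02],[-0.007,0.028,0,0,0,0,0.02],[-0.007,0.028,0,0,0,0,0.02],[-0.007,0.028,0,0,0,0,0.02],[-0.007,0.028,0,0,0,0,0.02],[-0.007,0.028,0,0,0,0,0.02],[-0.007,0.028,0,0,0,0,0.02]]'; python3 -m handwheel '[[-0.007,0.028,0,0,0,0,0.02],[-0.006,0.028,0,0,0,0,0.02],[-0.006,0.028,0,0,0,0,0.02],[-0.005,0.028,0,0,0,0,0.02],[-0.004,0.020,0,0,0,0,0.02],[-0.002,0.012,0,0,0,0,0.02],[0,0,0,0,0,0,0.02],[0,0,0,0,0,0,0.02]]'
python3 - <<'E'
from meas import *
for n in ("wrist","scene"):
    im,d,p=cloud(n)
    for col in("orange","green"):
        for m,c,a in comps(im,p,col,65,92,40): print(n,col,"rim",c.round(),a,*caddy_rim(p,m))
        for m,c,a in comps(im,p,col,95,400,20): print(n,col,"knife",c.round(),a,p[m].min(0).round(),p[m].max(0).round())
from to import to; to(438,-261,144)
E
```

```text
time: 22.83
tool_pos: [519.5, 185.0, 236.1]
tcp_rot: [179.9, 0.3, 2.3]
ft_force: [0.8, 1.9, -1.5]
finger_gap: 26.9
grip_force: 59.1
time: 23.5
tool_pos: [510.5, 137.0, 325.9]
tcp_rot: [180.0, 0.2, 2.4]
ft_force: [0.0, 0.0, -1.7]
finger_gap: 27.1
grip_force: 59.2
time: 24.17
tool_pos: [462.8, -90.7, 326.1]
tcp_rot: [-180.0, 0.2, 2.3]
ft_force: [0.6, 0.1, -1.5]
finger_gap: 27.0
grip_force: 59.2
time: 24.83
tool_pos: [439.5, -234.2, 326.9]
tcp_rot: [-179.9, 0.1, 2.2]
ft_force: [0.0, 1.1, -1.3]
finger_gap: 27.1
grip_force: 59.3
wrist orange rim [172. 147.] 981 [ 452.6 -109.5] [ 55.  144.4] 0.9
wrist orange rim [147. 151.] 90 [454.6 -76.8] [28.7 12. ] -26.1
wrist orange knife [124. 158.] 565 [443. -88.  95.] [457. -60. 153.]
wrist orange knife [181. 159.] 475 [ 445. -157.   95.] [ 459. -129.  153.]
wrist green rim [300. 161.] 953 [ 439.  -296.7] [141.3  54.3] -3.9
wrist green rim [324. 166.] 96 [ 440.1 -330. ] [10.7 29.8] 24.7
wrist green knife [337. 177.] 538 [ 428. -346.   95.] [ 443. -318.  153.]
wrist green knife [258. 239.] 3920 [ 432. -249.  249.] [ 446. -222.  341.]
scene orange rim [229. 177.] 96 [472.9 -94.8] [ 45.1 148.3] 20.9
scene orange knife [194. 193.] 456 [ 622. -299.  184.] [649. 192. 193.]
scene orange knife [222. 155.] 58 [ 444. -154.   98.] [ 456. -124.  154.]
scene orange knife [237. 167.] 67 [443. -83.  95.] [454. -56. 151.]
scene green rim [198. 140.] 280 [ 435.2 -293.6] [147.6  57.2] -4.8
scene green knife [200. 100.] 138 [ 430. -246.  247.] [ 450. -215.  357.]
scene green knife [191. 124.] 98 [ 424. -342.   96.] [ 441. -313.  157.]
turn(tool) [-0.1  0.   0.3] shift mm [ -3.   27.6 183.7] | pos [ 440.  -233.3  327.7] rot [-179.9    0.     2.3] gap 27.1 t 24.9
```

```bash
python3 -m handwheel '[[0,0.008,0,0,0,0,0.02],[0,0.012,0.010,0,0,0,0.02],[0,0.0085,0.020,0,0,0,0.02],[0,0,0.030,0,0,0,0.02],[0,0,0.030,0,0,0,0.02],[0,0,0.030,0,0,0,0.02],[0,0,0.020,0,0,0,0.02],[0,0,0.015,0,0,0,0.02]]'; python3 -m handwheel '[[0,0,0.013,0,0,0,0.02],[0,0,0.010,0,0,0,0.02],[0,0,0.003,0,0,0,0.02],[0,0,0,0,0,0,0.02]]'; python3 to.py 440.5 -262 143
```

```text
time: 25.6
tool_pos: [439.9, -262.1, 169.5]
tcp_rot: [-179.9, 0.2, 2.3]
ft_force: [0.3, -0.2, -1.2]
finger_gap: 26.8
grip_force: 59.3
time: 25.93
tool_pos: [440.9, -262.6, 146.5]
tcp_rot: [-180.0, 0.1, 2.3]
ft_force: [0.5, 0.5, -1.0]
finger_gap: 26.9
grip_force: 59.3
turn(tool) [-0.   0.1  0.3] shift mm [-0.4 -0.6  3.5] | pos [ 440.9 -262.6  146.5] rot [-1.8e+02  1.0e-01  2.3e+00] gap 26.9 t 25.9
```

```bash
python3 -m handwheel '[[0,0,0.003,0,0,0,0.02],[0,0,0,0,0,0,0.032],[0,0,0,0,0,0,0.040],[0,0,0,0,0,0,0.045],[0,0,0,0,0,0,0.045],[0,0,-0.020,0,0,0,0.045],[0,0,-0.030,0,0,0,0.045],[0,0,-0.035,0,0,0,0.045]]';  python3 -m handwheel '[[0,0,-0.035,0,0,0,0.085],[0,0,-0.035,0,0,0,0.085],[0.0005,-0.015,0,0,0,0,0.085],[0.001,-0.030,0,0,0,0,0.085],[0.001,-0.035,0,0,0,0,0.085],[0.001,-0.035,0,0,0,0,0.085],[0.001,-0.035,0,0,0,0,0.085],[0.001,-0.035,0,0,0,0,0.085]]';python3 -m handwheel '[[0.001,-0.035,0,0,0,0,0.085],[0.001,-0.035,0,0,0,0,0.085],[0.001,-0.035,0,0,0,0,0.085],[0.001,-0.035,0,0,0,0,0.085],[0.001,-0.035,0,0,0,0,0.085],[0.001,-0.035,0,0,0,0,0.085],[0.001,-0.035,0,0,0,0,0.085],[0.001,-0.035,0,0,0,0,0.085]]'
python3 -m handwheel '[[0.001,-0.035,0,0,0,0,0.085],[0.001,-0.035,0,0,0,0,0.085],[0.001,-0.035,0,0,0,0,0.085],[0.001,-0.030,0,0,0,0,0.085],[0.001,-0.015,0,0,0,0,0.085],[0,0,0,0,0,0,0.085],[0,0,0,0,0,0,0.085]]'
python3 - <<'E'
from meas import *
for n in ("scene","wrist"):
    im,d,p=cloud(n)
    cv2.imwrite(f"pics/{n}6.png",im)
    for col in("orange","green"):
        for m,c,a in comps(im,p,col,65,92,40): print(n,col,"rim",c.round(),a,*caddy_rim(p,m))
        for m,c,a in comps(im,p,col,95,400,20): print(n,col,"knife",c.round(),a,p[m].min(0).round(),p[m].max(0).round())
    for m,c,a in comps(im,p,"red",70,115,10):
        q=p[m&(p[...,2]>98)]; 
        if len(q)>9: print(n,"red",c,a,q.mean(0).round(1),cv2.minAreaRect(q[:,:2].astype(np.float32)))
from to import to; to(447,342,300); print(r.sense()["joint_pos"].round(1))
a=cv2.imread("pics/scene6.png")[80:230,120:320]
cv2.imwrite("pics/c6.png",np.hstack([cv2.resize(a,(400,300)),cv2.resize(cv2.imread("pics/wrist6.png"),(400,300))]))
E
```

```text
time: 26.6
tool_pos: [440.0, -261.8, 228.4]
tcp_rot: [-179.9, 0.2, 2.3]
ft_force: [0.4, 0.1, -0.6]
finger_gap: 44.8
grip_force: 0.0
time: 27.27
tool_pos: [439.0, -76.1, 299.5]
tcp_rot: [180.0, -0.1, 2.3]
ft_force: [-0.3, 0.5, 0.5]
finger_gap: 85.2
grip_force: 0.0
time: 27.93
tool_pos: [435.7, 204.4, 299.6]
tcp_rot: [-180.0, -0.1, 2.3]
ft_force: [0.7, -0.5, -0.4]
finger_gap: 85.0
grip_force: 0.0
time: 28.52
tool_pos: [434.7, 353.1, 299.0]
tcp_rot: [180.0, 0.0, 2.4]
ft_force: [-0.3, -0.3, 0.0]
finger_gap: 85.2
grip_force: 0.0
scene orange rim [228. 177.] 93 [ 476.6 -102.1] [ 23.  138.9] 10.6
scene orange knife [209. 205.] 600 [ 617. -300.  183.] [649. 257. 193.]
scene orange knife [222. 155.] 61 [ 443. -154.   95.] [ 457. -123.  154.]
scene orange knife [237. 166.] 60 [440. -85.  95.] [454. -56. 152.]
scene green rim [199. 142.] 264 [ 435.7 -293.5] [148.2  58.6] -3.7
scene green knife [191. 124.] 98 [ 425. -342.   95.] [ 440. -312.  154.]
scene green knife [202. 134.] 106 [ 428. -276.   95.] [ 445. -246.  155.]
scene red [339.71428571 251.71428571] 35 [446.7 342.2 102.5] ((446.3097229003906, 342.04302978515625), (29.935226440429688, 9.100438117980957), 28.27294158935547)
wrist red [267.54040404 157.27777778] 198 [451.5 340.  101.9] ((451.06768798828125, 339.72381591796875), (32.50702667236328, 8.570510864257812), 28.956235885620117)
turn(tool) [ 0.  -0.   0.3] shift mm [11.5 10.3 -0.7] | pos [435.1 351.9 299.3] rot [180.   -0.    2.3] gap 84.6 t 28.6
[ 33.7   0.3  87.7  -0.   92.  121.5]
```

View pics/c6.png

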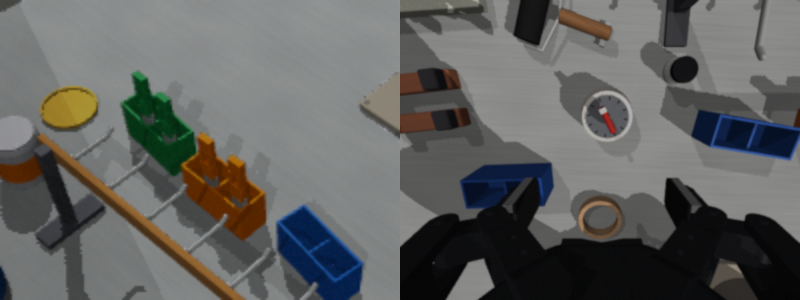

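All four knives stand in their cells, orange and green. In the wrist view the timer is at (607,115) with the wing's white end up-left, so the wing runs at about 28.6°. I'll turn to yaw ~208 first so that one long clockwise turn is available.

```bash
Z='[0,0,0,0,0,-7.1,0.05]'; python3 -m handwheel '[[0.020,0.010,0.02,0,0,0,0.05],[0,0,0.02,0,0,-7.1,0.05],[0,0,0.02,0,0,-7.1,0.05],[0,0,0,0,0,-7.1,0.05],[0,0,0,0,0,-7.1,0.05],[0,0,0,0,0,-7.1,0.05],[0,0,0,0,0,-7.1,0.05],[0,0,0,0,0,-7.1,0.05]]'; python3 -m handwheel '[[0,0,0,0,0,-7.1,0.05],[0,0,0,0,0,-7.1,0.05],[0,0,0,0,0,-7.1,0.05],[0,0,0,0,0,-7.1,0.05],[0,0,0,0,0,-7.1,0.05],[0,0,0,0,0,-7.1,0.05],[0,0,0,0,0,-7.1,0.05],[0,0,0,0,0,-7.1,0.05]]'; python3 -m handwheel '[[0,0,0,0,0,-7.1,0.05],[0,0,0,0,0,-7.1,0.05],[0,0,0,0,0,-7.1,0.05],[0,0,0,0,0,-7.1,0.05],[0,0,0,0,0,-7.1,0.05],[0,0,0,0,0,-7.1,0.05],[0,0,0,0,0,-7.1,0.05],[0,0,0,0,0,-7.1,0.05]]';python3 -m handwheel '[[0,0,0,0,0,-7.1,0.05],[0,0,0,0,0,-7.1,0.05],[0,0,0,0,0,-7.1,0.05],[0,0,0,0,0,-7.1,0.05],[0,0,0,0,0,-7.1,0.05],[0,0,0,0,0,-7.1,0.05],[0,0,0,0,0,0,0.05],[0,0,0,0,0,0,0.05]]'
cat > key.py <<'E'
import sys; from meas import *
im,d,p=cloud("wrist"); cv2.imwrite("pics/"+sys.argv[1]+".png",im)
z=p[...,2]
t=(z>98)&(z<108)&(np.hypot(p[...,0]-455,p[...,1]-342)<35)
q=p[t]; c,sz,a=cv2.minAreaRect(q[:,:2].astype(np.float32)); a=a+(90 if sz[1]>sz[0] else 0); print("wing top",t.sum(),np.round(c,1),np.round(sz,1),"dir",round(a,1))
for m,c,n in comps(im,p,"red",70,115,10): print("red px",c.round(),n,p[m&t].mean(0).round(1))
t=(z>54)&(z<64)&(np.hypot(p[...,0]-455,p[...,1]-342)<75); q=p[t]; c,rr=cv2.minEnclosingCircle(q[:,:2].astype(np.float32)); print("timer",np.round(c,1),round(rr,1))
E
python3 key.py k1; python3 to.py 455 342 200 -151.4
```

```text
time: 29.28
tool_pos: [455.9, 342.0, 239.6]
tcp_rot: [180.0, -0.0, 52.2]
ft_force: [-0.1, 0.9, 0.2]
finger_gap: 49.9
grip_force: 0.0
time: 29.95
tool_pos: [455.9, 342.0, 239.7]
tcp_rot: [180.0, 0.0, 109.0]
ft_force: [0.2, 1.0, 1.0]
finger_gap: 50.0
grip_force: 0.0
time: 30.62
tool_pos: [455.9, 342.0, 239.7]
tcp_rot: [180.0, 0.0, 165.8]
ft_force: [0.6, -0.3, -0.2]
finger_gap: 49.8
grip_force: 0.0
time: 31.28
tool_pos: [455.8, 342.4, 239.6]
tcp_rot: [-180.0, 0.0, -152.1]
ft_force: [0.0, -1.0, 0.3]
finger_gap: 50.0
grip_force: 0.0
wing top 426 [454.8 343. ] [42.8 10.2] dir 27.8
red px [261. 174.] 317 [450.2 340.2 101.9]
timer [455.1 343.3] 44.3
turn(tool) [-0.   0.  -0.7] shift mm [ 1.  -0.2 39.6] | pos [455.8 342.6 239.6] rot [-180.     0.  -152.1] gap 50.2 t 31.3
```

View pics/k1.png

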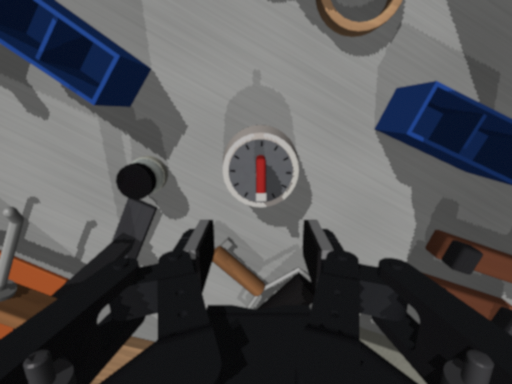

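The key sits centred at (261,175) in the view with its wing vertical, so it lines up with the jaws. I'll descend and grip.

```bash
python3 -m handwheel '[[0.0005,0,0.020,0,0,0,0.05],[0,0,0.030,0,0,0,0.05],[0,0,0.035,0,0,0,0.05],[0,0,0.030,0,0,0,0.05],[0,0,0.020,0,0,0,0.05],[0,0,0.012,0,0,0,0.05],[0,0,0,0,0,0,0.05],[0,0,0,0,0,0,0.05]]'; python3 -m handwheel '[[0,0,0,0,0,0,0.03],[0,0,0,0,0,0,0.02],[0,0,0,0,0,0,0.015],[0,0,0,0,0,0,0.005],[0,0,0,0,0,0,0.005],[0,0,0,0,0,0,0.005],[0,0,0,0,0,0,0.005]]' 50
```

```text
time: 32.0
tool_pos: [455.2, 343.0, 92.6]
tcp_rot: [-180.0, -0.0, -151.9]
ft_force: [1.1, 0.3, 0.7]
finger_gap: 49.9
grip_force: 0.0
time: 32.58
tool_pos: [455.6, 344.8, 94.2]
tcp_rot: [179.9, 0.2, -151.8]
ft_force: [-3.3, 4.8, 4.2]
finger_gap: 9.3
grip_force: 52.0
```

```bash
S='from bench import r; s=r.sense(); print("torque",s["wrist_torque"].round(2),"j6",s["joint_pos"][5].round(1))'
python3 -m handwheel '[[0,0,0,0,0,3,0.005],[0,0,0,0,0,6,0.005],[0,0,0,0,0,6,0.005],[0,0,0,0,0,6,0.005],[0,0,0,0,0,6,0.005],[0,0,0,0,0,6,0.005],[0,0,0,0,0,6,0.005],[0,0,0,0,0,6,0.005]]'; python3 -c "$S"; python3 -m handwheel '[[0,0,0,0,0,6,0.005],[0,0,0,0,0,6,0.005],[0,0,0,0,0,6,0.005],[0,0,0,0,0,6,0.005],[0,0,0,0,0,6,0.005],[0,0,0,0,0,6,0.005],[0,0,0,0,0,6,0.005],[0,0,0,0,0,6,0.005]]'; python3 -c "$S"; python3 -m handwheel '[[0,0,0,0,0,6,0.005],[0,0,0,0,0,6,0.005],[0,0,0,0,0,6,0.005],[0,0,0,0,0,6,0.005],[0,0,0,0,0,6,0.005],[0,0,0,0,0,6,0.005],[0,0,0,0,0,6,0.005],[0,0,0,0,0,6,0.005]]'; python3 -c "$S"
```

```text
time: 33.25
tool_pos: [455.7, 343.4, 94.1]
tcp_rot: [180.0, 0.1, 162.9]
ft_force: [-3.2, -3.7, 9.1]
finger_gap: 8.9
grip_force: 52.6
torque [-0.72  0.56  0.1 ] j6 -41.0
time: 33.92
tool_pos: [454.6, 342.2, 94.1]
tcp_rot: [-179.9, 0.1, 114.9]
ft_force: [-10.1, -9.0, 15.2]
finger_gap: 9.2
grip_force: 53.8
torque [-1.7   1.69  0.18] j6 7.0
time: 34.58
tool_pos: [453.1, 342.3, 94.1]
tcp_rot: [-179.8, 0.2, 66.9]
ft_force: [-18.2, -10.2, 22.0]
finger_gap: 9.3
grip_force: 54.7
torque [-1.74  3.05  0.16] j6 55.0
```

Side forces are growing, so I'll let go and take a fresh grip to relieve them.

```bash
S='from bench import r; s=r.sense(); print("torque",s["wrist_torque"].round(2),"F",s["ft_force"].round(1),"j6",s["joint_pos"][5].round(1),s["tool_pos"].round(1))'
python3 -m handwheel '[[0,0,0,0,0,0,0.03],[0,0,0,0,0,0,0.03],[0,0,0,0,0,0,0.03],[0,0,0,0,0,0,0.03]]'; python3 -c "$S"; python3 -m handwheel '[[0,0,0,0,0,0,0.015],[0,0,0,0,0,0,0.005],[0,0,0,0,0,0,0.005],[0,0,0,0,0,0,0.005],[0,0,0,0,0,0,0.005],[0,0,0,0,0,0,0.005]]' 40;  python3 -c "$S"
```

```text
time: 34.92
tool_pos: [455.4, 343.3, 92.6]
tcp_rot: [180.0, -0.0, 67.2]
ft_force: [-0.2, 0.2, 0.0]
finger_gap: 29.9
grip_force: 0.0
torque [ 0.03  0.   -0.01] F [-0.2  0.2  0. ] j6 54.6 [455.4 343.3  92.6]
time: 35.42
tool_pos: [453.8, 343.8, 92.3]
tcp_rot: [-179.9, 0.0, 67.2]
ft_force: [-7.4, 2.2, 4.5]
finger_gap: 9.7
grip_force: 40.1
torque [ 0.38  1.15 -0.02] F [-7.4  2.2  4.5] j6 54.7 [453.8 343.8  92.3]
```

```bash
S='from bench import r; s=r.sense(); print("torque",s["wrist_torque"].round(2),"F",s["ft_force"].round(1),"j6",s["joint_pos"][5].round(1),s["tool_pos"].round(1))'
python3 -m handwheel '[[0,-0.0015,0,0,0,0,0.005],[0,0,0,0,0,3,0.005],[0,0,0,0,0,6,0.005],[0,0,0,0,0,6,0.005],[0,0,0,0,0,6,0.005],[0,0,0,0,0,6,0.005],[0,0,0,0,0,6,0.005],[0,0,0,0,0,0,0.005]]'; python3 -c "$S"; python3 -m handwheel '[[0,0,0,0,0,5,0.005],[0,0,0,0,0,5,0.005],[0,0,0,0,0,5,0.005],[0,0,0,0,0,5,0.005],[0,0,0,0,0,0,0.005]]';  python3 -c "$S"
```

```text
time: 36.08
tool_pos: [453.6, 343.9, 92.4]
tcp_rot: [-180.0, -0.0, 33.9]
ft_force: [-1.6, -0.2, 1.7]
finger_gap: 9.5
grip_force: 39.7
torque [ 0.12  0.26 -0.  ] F [-1.6 -0.2  1.7] j6 88.1 [453.6 343.9  92.4]
time: 36.5
tool_pos: [453.5, 343.9, 92.3]
tcp_rot: [-180.0, 0.0, 14.2]
ft_force: [-1.8, 0.6, 1.2]
finger_gap: 9.0
grip_force: 39.7
torque [0.1  0.31 0.03] F [-1.8  0.6  1.2] j6 107.8 [453.5 343.9  92.3]
```

```bash
S='from bench import r; s=r.sense(); print("torque",s["wrist_torque"].round(2),"F",s["ft_force"].round(1),"j6",s["joint_pos"][5].round(1),s["tcp_rot"].round(1))'
for i in 1; do python3 -m handwheel '[[0,0,0,0,0,3,0.005],[0,0,0,0,0,3,0.005],[0,0,0,0,0,3,0.005],[0,0,0,0,0,3,0.005],[0,0,0,0,0,0,0.005]]' >/dev/null; python3 -c "$S"; python3 -m handwheel '[[0,0,0,0,0,3,0.005],[0,0,0,0,0,3,0.005],[0,0,0,0,0,0,0.005]]' >/dev/null; python3 -c "$S"; python3 -m handwheel '[[0,0,0,0,0,3,0.005],[0,0,0,0,0,3,0.005],[0,0,0,0,0,0,0.005]]' >/dev/null; python3 -c "$S"; done
```

```text
torque [ 0.2   0.38 -0.  ] F [-1.9  1.3  1.8] j6 119.6 [-180.     0.     2.4]
torque [ 0.29  0.41 -0.08] F [-2.5  1.9  1.7] j6 125.6 [-180.     0.    -3.6]
torque [0.29 0.52 1.35] F [-2.4  1.5  2.5] j6 131.6 [-180.    -0.    -9.6]
```

The twist torque jumped to 1.35 N·m, which means the key is at its stop. I'll release, rise and check.

```bash
python3 -m handwheel '[[0,0,0,0,0,0,0.02],[0,0,0,0,0,0,0.04],[0,0,0,0,0,0,0.05],[0,0,-0.020,0,0,0,0.05],[0,0,-0.035,0,0,0,0.05],[0,0,-0.035,0,0,0,0.05],[0,0,-0.035,0,0,0,0.05],[0,0,-0.035,0,0,0,0.05]]'; python3 -m handwheel '[[0,0,-0.03,0,0,0,0.05],[0,0,0,0,0,0,0.05],[0,0,0,0,0,0,0.05]]'; python3 key.py k2
python3 - <<'E'
from meas import *
im,d,p=cloud("scene")
cv2.imwrite("pics/f.png",np.hstack([cv2.resize(im[80:290,120:400],(400,300)),cv2.resize(cv2.imread("pics/k2.png"),(400,300))]))
for col in("orange","green"):
    for m,c,a in comps(im,p,col,65,92,40): print(col,"rim",c.round(),a,*caddy_rim(p,m))
    for m,c,a in comps(im,p,col,95,180,20): print(col,"knife",c.round(),a,p[m].min(0).round(),p[m].max(0).round())
E
```

```text
time: 38.08
tool_pos: [453.5, 343.3, 253.8]
tcp_rot: [180.0, 0.0, -9.7]
ft_force: [-0.2, 1.0, -0.5]
finger_gap: 49.7
grip_force: 0.0
time: 38.33
tool_pos: [455.0, 344.3, 285.2]
tcp_rot: [-179.8, -0.2, -9.8]
ft_force: [-0.3, 0.5, -0.5]
finger_gap: 49.9
grip_force: 0.0
wing top 310 [455.1 342.2] [10.4 42.6] dir 175.6
red px [259. 169.] 213 [460.3 341.7 101.9]
timer [454.7 341.9] 44.3
orange rim [228. 177.] 92 [476.4 -98.3] [ 22.6 130.7] 10.5
orange knife [222. 155.] 52 [ 444. -154.   95.] [ 457. -122.  154.]
orange knife [237. 166.] 58 [440. -84.  95.] [454. -56. 152.]
green rim [199. 142.] 271 [ 435.2 -294.3] [150.2  58.3] -3.7
green knife [191. 124.] 98 [ 424. -341.   95.] [ 440. -310.  154.]
green knife [201. 134.] 106 [ 429. -276.   98.] [ 447. -245.  153.]
```

View pics/f.png

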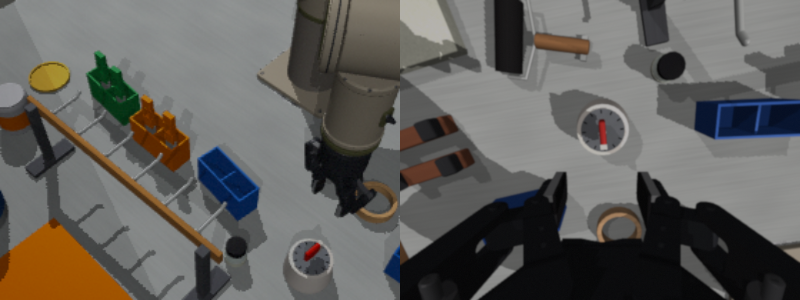

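The wing now points at 175.6°, turned 212° clockwise. The jaws turned about 5° further against 1.35 N·m, which confirms the stop. All four knives stand in their caddies and the pot and the can are upright, so I'm handing in.

```bash
python3 -c "from bench import r; print(r.hand_in())"
```

```text
the job is handed in; nothing more can be done
None
```

I handed the job in at about 38 s: the four knives present (two orange, two green) stand blade down in their own compartments, and the timer key is wound clockwise to its stop; hand-in gave no verdict.

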